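# Latch a breaker into the test stand and hold the dead-man lever on

## Robot

A 7-joint arm with a two-finger parallel gripper is mounted at the origin on a cart in front of the work surface, level with it; the furniture and walls round the work are solid. World frame = base frame: x ahead of the robot, y to its left, z up, the work surface at z = 0. Lengths are in m, angles in rad, forces in N, time in s.
With the tool pointing down it reaches from about 0.425 to 0.925 m from the base axis. Payload 6.8 kg.
Tool frame: the origin (TCP) lies at the very end of the fingers, on their centre line; the grasp point (between the pads) lies 19 mm behind it; z points along the fingers, y is the line along which they close (so a half turn about z gives the same grasp; the last joint's range is limited). The gripper opens to 85 mm and grips with 20 to 120 N. Pads are 22 mm wide; open, the fingers measure 114 mm over their backs; the gripper's body (76 mm by 85 mm) begins 54 mm behind the grasp point. The pads swing forward as they close: fully open they stand 13 mm farther back than shut.
Start: joints at [1.012, 0.477, 0.022, 1.555, -0.011, 1.109, -0.083], TCP at [0.294, -0.608, 0.231] pointing down, gripper open.
Joint ranges: [-2.96, 2.96], [-0.34, 2.1], [-1.41, 1.46], [0.24, 2.44], [-1.37, 4.51], [0.17, 1.92], [-2.96, 2.96]. Speed limits (rad/s): [2.39, 2.39, 3.14, 3.14, 3.14, 3.14, 3.14].

## Interface

Orientations are given as a unit quaternion [w, x, y, z].
In Python, from station import get_obs, read_camera, hand_in gives the robot as it stands.
- The arm moves only by the tool arm_command, never from a script. Its argument "commands" is one flat list of numbers, 7 for each row, row after row: the shift along the tool's x, y, z in m, then the turn, a rotation vector about the tool's x, y, z in degrees, then the opening, from 0 (shut) to 1 (fully open). In form: [tx, ty, tz, rx, ry, rz, fingers, tx, ty, tz, rx, ry, rz, fingers, ...]. A call has 1 to 8 rows; each row is the pose to reach, as a shift and turn from the pose commanded when the call began, along the tool's axes at that moment; what a row does not reach only later rows make up. A row lasts 1/10 s, in which the tool goes at most 50 mm and 8.59 degrees, less where a joint would pass 70% of its speed; a pose out of reach is approached as far as the arm can. A call with a gripper value outside its range is refused whole. The fingers move at their own pace and stop on an object; "force" is the grip in N (left out, the last holds). Time passes only in rows, so rows that repeat a pose let the fingers close. It gives the time, the measured TCP pose, the force, the opening and the grip force at its end, in the units of the state.
- get_obs(): the state, without advancing time (a new reading comes with each control period).
- read_camera(name): name is "side" or "top"; returns a dict with "img" (384x512x3 uint8, red, green, blue), "camera_matrix" (3x3 intrinsics, pixels), "pose" (4x4, takes a point from camera to world coordinates). Camera axes: x right, y down, z forward; pixel columns grow to the right and rows downward; lengths in m; the calibration is good to about 2 mm. A picture is of the moment at which its call begins. There is no depth.
- hand_in(): hands the job in; it is judged then, once.
The state is a dict: "t": time; "q": joint angles; "joint_vel": joint speeds; "joint_torque": joint torques, N m; "eef_pos": TCP position; "tool_rot": TCP orientation; "contact_force": force on the tool from outside, world axes, zero at the start; "torque": the same for the moment, N m; "gripper_width": opening from 0.0 (shut) to 1.0 (fully open); "grasp_force": force on a finger pad.
Only numpy, scipy, OpenCV 4.12 (cv2) and the standard library are available. Lean on these libraries where they do the work, as an engineer would, in place of code of your own. Each camera call takes 0.05 s, during which the arm holds its last target. There are 200 camera calls.

## Task

Run a bench test on the grey breaker: from the rounded end of the rail on the blue test stand, slide it along onto the rail until it is fully home at the black socket block and the sprung steel latch has snapped up behind it, then let go of it. Only then press the yellow spring-loaded dead-man lever down until its pointer stands in the green middle band, never on to the bottom, where it trips, and finish your program while still holding the lever there. Leave the roll of tape, the standing fuse and the white insulator near the work where they are.

Things in the scene. Friction and masses are not known exactly. Their poses are not given: they have to be found in the camera images.
- test_stand: Fixed breaker test stand: blue base plate 104 (x) x 172 (y) mm, top 8 mm above the desk, an aluminium T-rail down its middle along y, a black socket block across the far (+y) end. Origin on the desk, plate from y = -88 to +84 mm; it is bare (the apron) from y = -88 to -32 mm. z up, +y = the direction the breaker is slid on.
- rail_entry (a point): Rounded entry end of the rail, on its top (17 mm above the desk), at the stand's y = -32 mm; axes as the stand. The rail is 35 mm wide (web 26 mm), its flange 3 mm thick and 6 mm clear of the plate; the end is a half round of 17.5 mm radius that guides the shoe in if it is a few mm to one side.
- apron (a point): Point on the plate's top (8 mm above the desk) at the stand's y = -60 mm, x = 0: set the middle of the shoe's underside here before sliding; its 50 mm length then just fits in front of the rail. Axes as the stand.
- home (a point): Point on the plate's top (8 mm above the desk) at the stand's y = +32.5 mm, x = 0: middle of the shoe's underside when home, 92.5 mm along +y from the apron point. Hard up against the socket block (58 mm wide, 22 mm above the desk, face at y = 59 mm) the shoe is 1.5 mm past it; the latch snaps up 1.5 mm short of it. Axes as the stand.
- module_grip (a point): Middle of the loose breaker module, 38 mm above its underside: grey flat-sided breaker 95 (x) x 50 (y) mm, sides 49 mm and black toggle 65 mm above the underside, fixed on a black rail shoe; about 0.24 kg in all. Grasp across the 50 mm width (its y), fingertips about 20 mm above the underside: they then clear rail, latch and block. x long side, y width, z up.
- module_foot (a point): Middle of the module's underside (on the desk at the start). The shoe, 58 (x) x 50 (y) x 15 mm, has two legs along y that straddle the rail with 2 mm play each side and hook under its flange: it goes on only from the rounded end, standing on the plate, its y along the stand's y, either way round.
- latch (a joint): Sprung steel tongue, 11 mm wide, on the rail's top, rising along +y to 5 mm above the rail, tip at the stand's y = 5.5 mm. 0 when up, about 0.11 rad while the shoe passes over it and presses it down (the push takes 1 to 3 N), back to 0 when it has snapped up behind the shoe.
- lever_station: Fixed dead-man lever station: dark base plate 150 (x) x 66 (y) x 8 mm, grey hinge cheeks 80 mm high at its +x end, the lever pointing to -x, and beside the paddle (at x = -42, y = +25.5 mm) a post 92 mm high, 12 mm wide with white, green and red bands, top to bottom, on its -x face. Origin on the desk under the plate (x -77 to +73 mm).
- lever (a joint): Dead-man lever, rad. 0: released, raised 0.2 rad, as at the start; green band 0.13 to 0.27, its middle 0.20 with the lever level; above 0.37 it trips, 0.40 is the bottom stop. Hinge along the station's y at x = +40 mm, 60 mm above the desk. Spring: about 3 N at the paddle to start it, 6 N at 0.20, 8.5 N at the bottom.
- lever_pad (a point): Middle of the top of the lever's ribbed yellow paddle (46 x 34 x 12 mm): the point to press. 88 mm from the hinge; 85 mm above the desk when released, 68 mm (17 mm lower) in the middle of the green band. Moves with the lever; axes the station's when released.
- tape_grey_mid (a point): Middle of a loose roll of grey tape, 62 mm across, 19 mm high, lying flat near the work; leave it alone.
- fuse_3_mid (a point): Middle of a loose porcelain cartridge fuse standing on end, 27 mm across, 80 mm high, near the work; leave it alone.
- knob_insulator_2_mid (a point): Middle of a loose white porcelain knob insulator, 40 mm across, 38 mm high, near the work; leave it alone.

How it is judged:
By the outcome, as a careful person would: the job done as asked, in the order asked, and still so for the second after the job is handed in, while the arm keeps its last pose, push and grip.
It also fails if it takes over 61 s, if anything falls off the work surface, if the arm or the gripper's body presses on something with over 40 N, if the wrist force passes 120 N, or if a joint passes its speed limit or range.

## Working session

There is one attempt and no reset: what is moved stays moved. The work goes in short steps, Python scripts to look and compute and a tool call to move; the robot and the scene stay as the last step left them, time stands still between calls to the robot, and variables do not carry over. Pictures are saved under pics/ and viewed, at most 10 in all, crops included, and the job is handed in when it is done.

Besides the shell and the picture viewer there is one more tool, called after "Request:" as name(argument=value, ...), one argument or row to a line, values as JSON. arm_command: Moves the arm, as the interface text tells. Its arguments: {"type":"object","properties":{"commands":{"type":"array","items":{"type":"number"}},"force":{"type":"number"}},"required":["commands"]}

```bash
ls; mkdir -p pics; python3 - <<'E'
from station import *
import cv2,numpy as np
o=get_obs();print({k:np.round(v,3).tolist() for k,v in o.items()})
for n in("top","side"):
    r=read_camera(n);cv2.imwrite(f"pics/{n}0.png",r["img"][:,:,::-1]);print(n,r["camera_matrix"].round(1).tolist(),r["pose"].round(4).tolist())
E
```

```text
pics
{'t': 0.0, 'q': [1.012, 0.478, 0.022, 1.556, -0.011, 1.109, -0.083], 'joint_vel': [-0.001, -0.001, -0.001, 0.001, 0.001, 0.001, 0.001], 'joint_torque': [0.001, -59.645, 1.608, -28.12, 0.012, 0.009, -0.0], 'eef_pos': [0.294, -0.607, 0.23], 'tool_rot': [-0.001, 0.975, 0.224, -0.0], 'contact_force': [-0.079, 0.16, 0.418], 'torque': [0.025, 0.007, 0.008], 'grasp_force': 0.0, 'gripper_width': 1.002}
top [[410.2, 0.0, 259.7], [0.0, 410.2, 184.5], [0.0, 0.0, 1.0]] [[0.0064, -0.9987, 0.0501, 0.439], [-1.0, -0.0066, -0.0038, -0.0823], [0.0041, -0.05, -0.9987, 1.1085], [0.0, 0.0, 0.0, 1.0]]
side [[475.2, 0.0, 259.7], [0.0, 475.2, 189.7], [0.0, 0.0, 1.0]] [[0.9995, 0.0302, -0.0052, 0.4935], [0.0177, -0.4294, 0.9029, -1.1656], [0.025, -0.9026, -0.4297, 0.5956], [0.0, 0.0, 0.0, 1.0]]
```

View pics/top0.png

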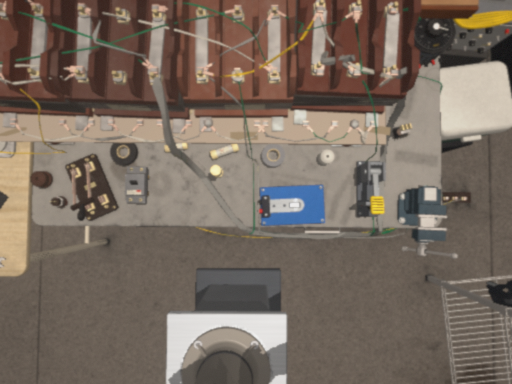

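View pics/side0.png

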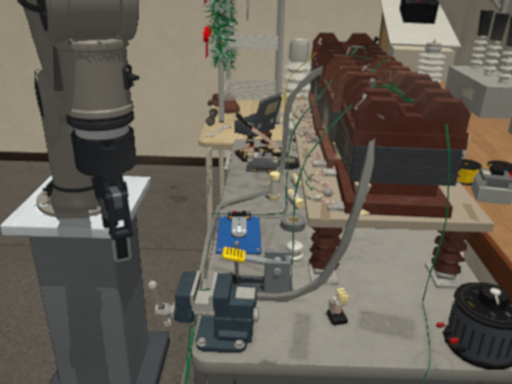

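Top: the breaker is near (137,185), the stand near (292,205) with its socket at the left, and the lever near (375,190). A grey hose crosses between the breaker and the stand. I'll enlarge both views.

```bash
python3 - <<'E'
import cv2
a=cv2.imread("pics/top0.png")[130:245,110:400];cv2.imwrite("pics/topc.png",cv2.resize(a,None,fx=2.75,fy=2.75,interpolation=cv2.INTER_CUBIC))
a=cv2.imread("pics/side0.png")[60:310,170:390];cv2.imwrite("pics/sidec.png",cv2.resize(a,None,fx=2.4,fy=2.4,interpolation=cv2.INTER_CUBIC))
E
```

```text
(no output)
```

View pics/topc.png

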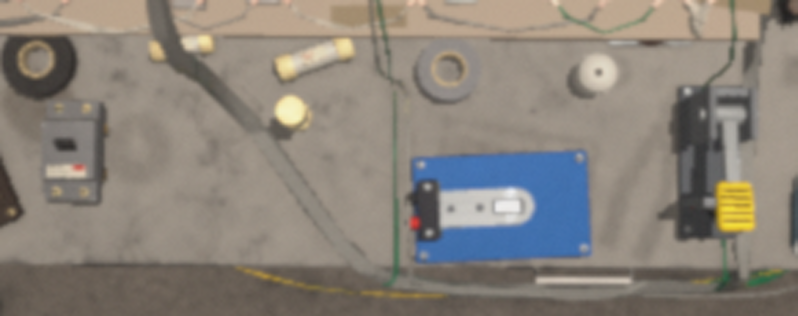

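View pics/sidec.png

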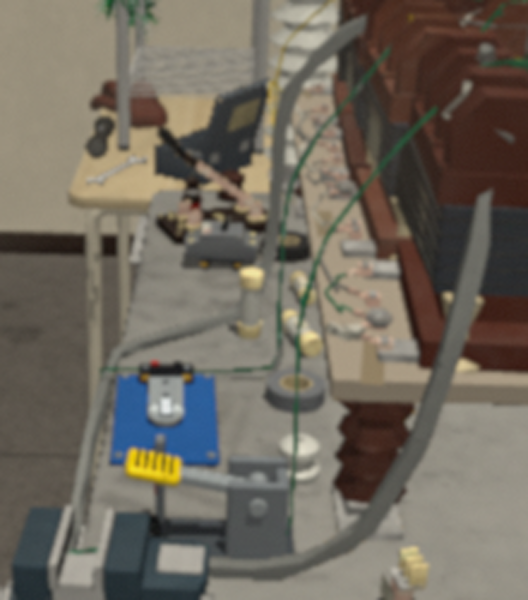

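Top crop: breaker at about (73,150), socket at (425,208), rail end at (530,208), paddle at (735,205). The tape is at (447,68), the insulator at (597,72), and the fuse stands at (290,110). The side crop shows that the hose lies low on the desk between the breaker and the stand.

```bash
cat > h.py <<'E'
from station import *
import cv2,numpy as np
def cast(r,uv,z):
    uv=np.atleast_2d(np.asarray(uv,float)); K=r["camera_matrix"];P=r["pose"]
    d=np.c_[(uv-[K[0,2],K[1,2]])/[K[0,0],K[1,1]],np.ones(len(uv))]@P[:3,:3].T
    return P[:3,3]+d*((z-P[2,3])/d[:,2])[:,None]
def proj(r,X):
    P=r["pose"];c=(np.atleast_2d(X)-P[:3,3])@P[:3,:3];p=c@r["camera_matrix"].T;return p[:,:2]/p[:,2:]
def big(m):
    c,_=cv2.findContours(m.astype(np.uint8),cv2.RETR_EXTERNAL,cv2.CHAIN_APPROX_NONE);return max(c,key=cv2.contourArea)[:,0]
def rect(r,m,z):
    w=cast(r,big(m),z)[:,:2]
    (cx,cy),(a,b),t=cv2.minAreaRect((w*1000).astype(np.float32))
    return np.round([cx,cy,a,b,t],1)
def hsv(r): return cv2.cvtColor(r["img"],cv2.COLOR_RGB2HSV).astype(int)
def blue(h): return (abs(h[...,0]-108)<12)&(h[...,1]>140)&(h[...,2]>80)
def yellow(h): return (abs(h[...,0]-26)<7)&(h[...,1]>190)&(h[...,2]>150)
E
python3 - <<'E'
from h import *
for n in("top","side"):
    r=read_camera(n);h=hsv(r)
    print(n,"blue",rect(r,blue(h),.008))
    y=yellow(h);k,l,s,c=cv2.connectedComponentsWithStats(y.astype(np.uint8))
    print([(s[i].tolist()) for i in range(1,k) if s[i,4]>15])
    if n=="top":
        g=cv2.cvtColor(r["img"],cv2.COLOR_RGB2GRAY)
        print("desk",h[195,160],"brk",h[195,130],h[175,140],h[172,128]);
        for v in(172,180,190,198): print(v,g[v,120:156].tolist())
        for u in(130,137,144): print(u,g[158:214,u].tolist())
        cv2.imwrite("pics/brk.png",cv2.resize(r["img"][155:215,110:165,::-1],None,fx=10,fy=10,interpolation=cv2.INTER_NEAREST))
E
```

```text
top blue [ 440.6 -173.9   98.   164.8    2.6]
[[455, 11, 57, 17, 614], [301, 32, 6, 8, 17], [371, 197, 12, 17, 68]]
desk [ 18  36 140] brk [ 15  22 114] [ 12  19 137] [ 12  21 121]
172 [116, 116, 114, 112, 112, 110, 111, 114, 116, 117, 118, 119, 120, 120, 120, 121, 119, 120, 119, 119, 120, 119, 116, 117, 117, 103, 87, 79, 98, 130, 143, 144, 143, 143, 141, 141]
180 [125, 122, 120, 120, 121, 122, 123, 123, 119, 107, 92, 87, 88, 89, 87, 90, 99, 117, 127, 130, 130, 131, 130, 127, 102, 84, 76, 83, 109, 125, 131, 131, 132, 132, 134, 135]
190 [144, 142, 141, 140, 136, 127, 135, 161, 161, 163, 170, 169, 175, 186, 192, 185, 163, 135, 120, 125, 142, 137, 131, 122, 100, 82, 76, 83, 115, 131, 132, 133, 132, 132, 132, 131]
198 [142, 141, 142, 141, 137, 126, 119, 116, 123, 143, 154, 146, 128, 118, 116, 118, 118, 120, 125, 135, 143, 141, 130, 123, 116, 96, 94, 126, 143, 145, 146, 147, 147, 147, 146, 145]
130 [62, 62, 60, 59, 52, 57, 84, 104, 114, 127, 135, 118, 122, 125, 118, 106, 119, 124, 124, 124, 124, 116, 92, 71, 71, 87, 104, 120, 126, 124, 125, 138, 170, 190, 191, 189, 154, 110, 112, 132, 154, 144, 143, 120, 101, 104, 130, 140, 141, 140, 140, 137, 138, 137, 139, 139]
137 [118, 130, 136, 138, 138, 136, 134, 129, 117, 120, 122, 122, 122, 122, 120, 115, 126, 129, 130, 129, 128, 125, 117, 104, 91, 81, 91, 119, 128, 126, 131, 135, 135, 155, 192, 199, 164, 116, 114, 121, 120, 119, 121, 118, 109, 91, 99, 126, 136, 138, 138, 137, 135, 135, 136, 137]
144 [144, 144, 145, 146, 145, 144, 143, 139, 133, 128, 126, 125, 123, 121, 117, 104, 106, 107, 108, 107, 107, 108, 102, 102, 101, 100, 100, 102, 103, 103, 101, 99, 100, 99, 99, 99, 96, 93, 110, 117, 116, 117, 117, 120, 119, 99, 104, 134, 143, 145, 142, 141, 142, 144, 143, 141]
side blue [ 439.7 -180.3   99.5  167.8    2.6]
[[465, 171, 12, 11, 74], [223, 248, 22, 14, 217]]
```

View pics/brk.png

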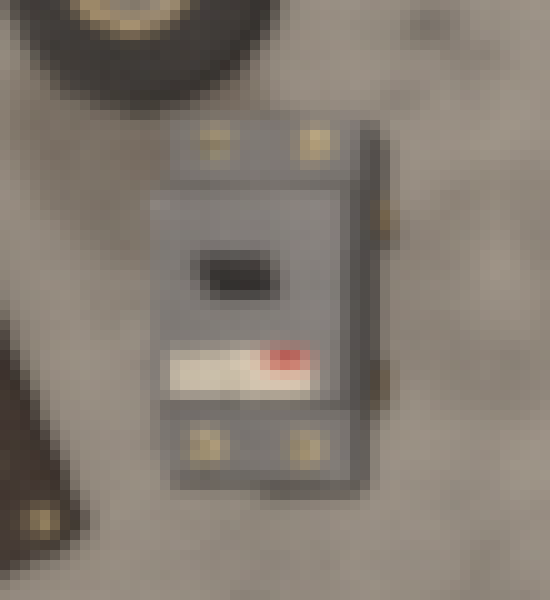

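Breaker crop: middle section of the top face spans u 125–144 and v 166–204 in full-frame pixels. The terminal screws give a yaw of about -1.6°.

```bash
python3 - <<'E'
from h import *
r=read_camera("top");s=read_camera("side")
f=lambda *a:cast(*a).round(4).tolist()
print("brk",f(r,[134.1,184.8],.049),"stretch",f(r,[[124.7,185],[143.5,185]],.049),f(r,[[134,166],[134,203.5]],.04))
print("rail end",f(r,[304.3,205],.017),"sock face",f(r,[269.5,205],.022))
c=lambda u,v:[110+u/2.75-.5,130+v/2.75-.5]
print("plate corners",f(r,[c(412,158),c(587,151),c(592,256),c(415,263)],.008))
print("pad",f(r,c(735,206),.085),"post?",f(r,c(711,203),.092))
print("cheeks",f(r,c(728,105),.08),"lever base corners",f(r,[c(677,87),c(677,238)],.008))
p=s["pose"]
# side: blue corners & pad
d=lambda u,v:[170+u/2.4-.5,60+v/2.4-.5]
print("side plate corners",f(s,[d(119,377),d(215,375),d(218,464),d(112,463)],.008))
print("side pad",f(s,d(155,462),.08))
R=p[:3,:3]
for u,v in((300,560),(380,500),(440,370),(485,190)):
    a,b=cast(s,d(u,v),0)[0],p[:3,3]; t=(-.47-b[1])/(a[1]-b[1]); print("hose@y-.47",(b+t*(a-b)).round(3))
print("fuse",f(r,c(290,112),.08),"tape",f(r,c(447,70),.019),"ins",f(r,c(598,72),.038))
E
```

```text
brk [[0.4893, 0.238, 0.049]] stretch [[0.4887, 0.2622, 0.049], [0.489, 0.2137, 0.049]] [[0.5389, 0.242, 0.04], [0.4411, 0.2399, 0.04]]
rail end [[0.4401, -0.2055, 0.017]] sock face [[0.4395, -0.1128, 0.022]]
plate corners [[0.4877, -0.0856, 0.008], [0.4957, -0.2566, 0.008], [0.3934, -0.2613, 0.008], [0.3856, -0.0892, 0.008]]
pad [[0.4427, -0.3787, 0.085]] post? [[0.4452, -0.355, 0.092]]
cheeks [[0.535, -0.3744, 0.08]] lever base corners [[0.5591, -0.345, 0.008], [0.4114, -0.3442, 0.008]]
side plate corners [[0.3852, -0.0982, 0.008], [0.4875, -0.0872, 0.008], [0.4936, -0.2611, 0.008], [0.3945, -0.2649, 0.008]]
side pad [[0.4417, -0.3718, 0.08]]
hose@y-.47 [ 0.557 -0.47   0.061]
hose@y-.47 [ 0.613 -0.47   0.117]
hose@y-.47 [ 0.645 -0.47   0.226]
hose@y-.47 [ 0.659 -0.47   0.357]
fuse [[0.5259, 0.0264, 0.08]] tape [[0.573, -0.119, 0.019]] ins [[0.5697, -0.2624, 0.038]]
```

Request:
arm_command(
  commands=[0,0,-0.05,0,0,8,1,0.06,-0.04,-0.1,0,0,16,1,0.1,-0.07,-0.1,0,0,24,1,0.14,-0.1,-0.1,0,0,27.5,1,0.18,-0.12,-0.1,0,0,27.5,1,0.22,-0.14,-0.1,0,0,27.5,1,0.253,-0.163,-0.1,0,0,27.5,1,0.253,-0.163,-0.1,0,0,27.5,1],
)

```text
t: 1.1
eef_pos: [0.4548, -0.3442, 0.3316]
tool_rot: [-0.001, 1.0, -0.01, 0.001]
contact_force: [-0.7, -0.1, -0.6]
gripper_width: 0.999
grasp_force: 0.0
```

Request:
arm_command(
  commands=[0.022,-0.583,0,0,0,0,1,0.022,-0.583,0,0,0,0,1,0.022,-0.583,0,0,0,0,1,0.022,-0.583,0,0,0,0,1,0.022,-0.583,0,0,0,0,1,0.022,-0.583,0,0,0,0,1,0.022,-0.583,0,0,0,0,1,0.022,-0.583,0,0,0,0,1],
)

```text
t: 1.9
eef_pos: [0.4774, 0.0498, 0.3316]
tool_rot: [0.0, 1.0, -0.015, 0.0]
contact_force: [1.6, 0.5, 0.1]
gripper_width: 0.997
grasp_force: 0.0
```

Request:
arm_command(
  commands=[0.008,-0.187,0.05,0,0,0,1,0.008,-0.187,0.1,0,0,0,1,0.008,-0.187,0.13,0,0,0,1,0.008,-0.187,0.17,0,0,0,1,0.008,-0.187,0.17,0,0,0,1,0.008,-0.187,0.17,0,0,0,1,0.008,-0.187,0.17,0,0,0,1],
)

```text
t: 2.6
eef_pos: [0.4901, 0.2351, 0.1598]
tool_rot: [0.001, 1.0, -0.014, -0.002]
contact_force: [-0.2, -1.1, 0.0]
gripper_width: 0.995
grasp_force: 0.0
```

Request:
arm_command(
  commands=[0,-0.003,0.04,0,0,0,1,0,-0.003,0.07,0,0,0,1,0,-0.003,0.09,0,0,0,1,0,-0.003,0.11,0,0,0,1,0,-0.003,0.125,0,0,0,1,0,-0.003,0.14,0,0,0,1,0,-0.003,0.14,0,0,0,1],
)

```text
t: 3.3
eef_pos: [0.491, 0.237, 0.0206]
tool_rot: [0.001, 1.0, -0.015, -0.0]
contact_force: [0.2, 0.3, -0.8]
gripper_width: 1.0
grasp_force: 0.0
```

Request:
arm_command(
  commands=[0,0,0,0,0,0,0.3,0,0,0,0,0,0,0.3,0,0,0,0,0,0,0.3,0,0,0,0,0,0,0.3,0,0,0,0,0,0,0.3,0,0,0,0,0,0,0.3,0,0,0,0,0,0,0.3,0,0,0,0,0,0,0.3],
  force=50,
)

```text
t: 4.1
eef_pos: [0.4919, 0.2387, 0.0225]
tool_rot: [-0.0, 1.0, -0.015, 0.001]
contact_force: [-0.2, -0.4, 5.4]
gripper_width: 0.577
grasp_force: 52.5
```

Request:
arm_command(
  commands=[0,0,-0.02,0,0,0,0.3,0,0,-0.06,0,0,0,0.3,0,0,-0.1,0,0,0,0.3,0,0,-0.14,0,0,0,0.3,0,0,-0.18,0,0,0,0.3,0,0,-0.18,0,0,0,0.3],
)

```text
t: 4.7
eef_pos: [0.4939, 0.2401, 0.2072]
tool_rot: [-0.002, 1.0, -0.015, 0.005]
contact_force: [1.0, 1.8, -1.3]
gripper_width: 0.575
grasp_force: 52.7
```

Request:
arm_command(
  commands=[-0.02,0.1,0,0,0,0,0.3,-0.036,0.2,0,0,0,0,0.3,-0.036,0.24,0,0,0,-4.4,0.3,-0.036,0.28,0,0,0,-4.4,0.3,-0.036,0.32,0,0,0,-4.4,0.3,-0.036,0.36,0,0,0,-4.4,0.3,-0.036,0.4,0,0,0,-4.4,0.3,-0.036,0.44,0,0,0,-4.4,0.3],
)

```text
t: 5.5
eef_pos: [0.4428, -0.1601, 0.2008]
tool_rot: [0.0, 1.0, 0.024, -0.0]
contact_force: [1.1, -0.6, -1.9]
gripper_width: 0.577
grasp_force: 52.9
```

Request:
arm_command(
  commands=[0,0.03,0,0,0,0,0.3,0,0.047,0,0,0,0,0.3,0,0.047,0,0,0,0,0.3,0,0.047,0,0,0,0,0.3,0,0.047,0,0,0,0,0.3],
)

```text
t: 6.0
eef_pos: [0.4461, -0.2037, 0.2009]
tool_rot: [-0.0, 1.0, 0.025, -0.0]
contact_force: [-0.2, -0.2, -2.7]
gripper_width: 0.574
grasp_force: 52.9
```

```bash
cat > st.py <<'E'
from h import *
from scipy.spatial.transform import Rotation as Ro
def st(o=None):
    o=o or get_obs();p=np.array(o["eef_pos"]);q=o["tool_rot"];X=Ro.from_quat([q[1],q[2],q[3],q[0]]).as_matrix()
    print("t",round(o["t"],2),"tcp",p.round(4),"xax",X[:,0].round(4),"z",X[:,2].round(4),"F",np.round(o["contact_force"],1),"M",np.round(o["torque"],2),"w",round(o["gripper_width"],3))
    return p,X
E
python3 -c "
from st import *
p,X=st()
"
```

```text
t 6.0 tcp [ 0.4461 -0.2037  0.2009] xax [ 9.988e-01  4.960e-02 -7.000e-04] z [-7.e-04  7.e-04 -1.e+00] F [-0.2 -0.2 -2.7] M [ 0.02  0.01 -0.  ] w 0.574
```

Request:
arm_command(
  commands=[0,0.031,0,0,0,0,0.3,0,0.031,0.03,0,0,0,0.3,0,0.031,0.06,0,0,0,0.3,0,0.031,0.09,0,0,0,0.3,0,0.031,0.12,0,0,0,0.3,0,0.031,0.12,0,0,0,0.3,0,0.031,0.12,0,0,0,0.3],
)

```text
t: 6.7
eef_pos: [0.448, -0.2351, 0.0816]
tool_rot: [-0.0, 1.0, 0.025, -0.0]
contact_force: [0.6, 0.3, -2.2]
gripper_width: 0.579
grasp_force: 52.9
```

```bash
python3 - <<'E'
from st import *
p,X=st()
r=read_camera("top");s=read_camera("side")
print(proj(r,[p]),proj(s,[p]))
a=cv2.resize(r["img"][155:255,240:370],None,fx=4,fy=4,interpolation=cv2.INTER_CUBIC)
b=cv2.resize(s["img"][180:280,190:300],None,fx=4,fy=4,interpolation=cv2.INTER_CUBIC)
im=np.zeros((800,520,3),np.uint8);im[:400]=a;im[400:,:440]=b
cv2.imwrite("pics/ap.png",im[:,:,::-1])
E
```

```text
t 6.7 tcp [ 0.448  -0.2351  0.0816] xax [ 9.988e-01  4.920e-02 -6.000e-04] z [-7.e-04  7.e-04 -1.e+00] F [ 0.6  0.3 -2.2] M [-0.01 -0.01  0.01] w 0.579
[[319.06303601 201.91241491]] [[240.96138131 217.96461404]]
```

```bash
python3 -c "
import cv2
a=cv2.imread('pics/ap.png');import numpy as np
b=np.zeros((400,800,3),np.uint8)
cv2.imwrite('pics/ap2.png',np.hstack([cv2.resize(a[:400],(416,320)),cv2.resize(a[400:,:440],(352,320))]))"
```

```text
(no output)
```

View pics/ap2.png

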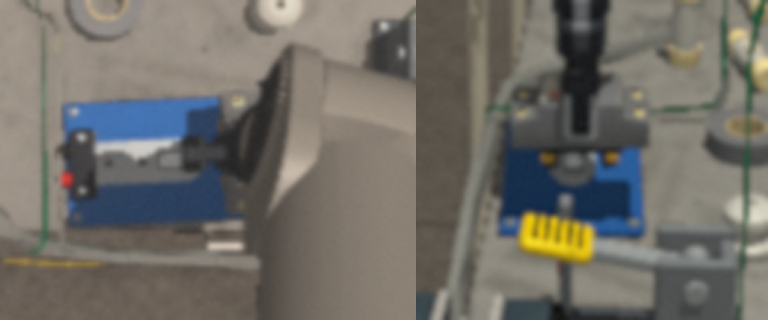

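The side half shows the breaker level in the fingers, with its near face spanning about u 220–262. I'll compare this with the pose predicted from the TCP.

```bash
python3 - <<'E'
from st import *
p,X=st()
s=read_camera("side");g=cv2.cvtColor(s["img"],cv2.COLOR_RGB2GRAY)
foot=p+X[:,2]*.0215
for h in(.02,.03,.04):
    for sx in(-.0475,.0475):
        q=foot+X[:,0]*sx+X[:,1]*.025+[0,0,h]; print(h,sx,proj(s,[q]).round(1)[0])
for v in range(216,228,2): print(v,"L",g[v,212:228].tolist(),"R",g[v,254:272].tolist())
E
```

```text
t 6.8 tcp [ 0.4491 -0.2361  0.0829] xax [0.9988 0.0484 0.0025] z [ 2.5e-03 -9.0e-04 -1.0e+00] F [-0.7 -0.2 -1.5] M [-0.03 -0.01  0.01] w 0.577
0.02 -0.0475 [219.6 223.7]
0.02 0.0475 [263.1 223.9]
0.03 -0.0475 [219.6 219.7]
0.03 0.0475 [263.3 219.9]
0.04 -0.0475 [219.5 215.6]
0.04 0.0475 [263.4 215.9]
216 L [104, 108, 112, 112, 107, 97, 86, 89, 107, 126, 140, 138, 129, 117, 108, 100] R [88, 101, 111, 113, 121, 134, 141, 133, 124, 119, 118, 120, 118, 116, 114, 115, 116, 116]
218 L [107, 110, 108, 95, 82, 69, 61, 68, 84, 92, 93, 91, 88, 84, 83, 82] R [78, 80, 82, 83, 87, 90, 94, 96, 104, 114, 124, 125, 121, 119, 119, 119, 120, 121]
220 L [118, 117, 109, 94, 82, 67, 55, 60, 72, 77, 78, 79, 79, 77, 78, 77] R [75, 74, 75, 74, 73, 75, 76, 77, 92, 118, 132, 135, 134, 136, 136, 136, 136, 136]
222 L [119, 115, 103, 92, 82, 68, 55, 57, 66, 74, 73, 73, 74, 72, 73, 73] R [70, 71, 70, 69, 69, 70, 70, 72, 88, 117, 130, 133, 133, 134, 136, 135, 134, 134]
224 L [117, 108, 98, 85, 70, 59, 53, 54, 63, 67, 69, 67, 67, 67, 66, 67] R [68, 66, 66, 67, 66, 64, 66, 67, 84, 110, 125, 128, 129, 130, 131, 130, 130, 129]
226 L [112, 101, 91, 84, 68, 56, 48, 48, 50, 51, 53, 52, 52, 53, 52, 52] R [62, 74, 81, 82, 81, 85, 99, 107, 113, 121, 127, 129, 130, 131, 131, 132, 131, 130]
```

Request:
arm_command(
  commands=[-0.0045,0,0.01,0,0,0,0.3,-0.0045,0,0.02,0,0,0,0.3,-0.0045,0,0.03,0,0,0,0.3,-0.0045,0,0.04,0,0,0,0.3,-0.0045,0,0.046,0,0,0,0.3,-0.0045,0,0.048,0,0,0,0.3,-0.0045,0,0.048,0,0,0,0.3],
)

```text
t: 7.55
eef_pos: [0.4432, -0.2362, 0.0329]
tool_rot: [-0.0, 1.0, 0.024, -0.0]
contact_force: [0.3, -0.4, -2.7]
gripper_width: 0.575
grasp_force: 53.0
```

Request:
arm_command(
  commands=[0,0,0.001,0,0,0,0.3,0,0,0.002,0,0,0,0.3,0,0,0.002,0,0,0,0.3,0,0,0.002,0,0,0,0.3],
)

```text
t: 7.95
eef_pos: [0.4434, -0.2364, 0.0315]
tool_rot: [0.0, 1.0, 0.024, 0.0]
contact_force: [0.3, 0.2, -2.1]
gripper_width: 0.578
grasp_force: 53.0
```

Request:
arm_command(
  commands=[0,0,0.001,0,0,0,0.3,0,0,0.001,0,0,0,0.3,0,0,0.001,0,0,0,0.3],
)

```text
t: 8.25
eef_pos: [0.4434, -0.2365, 0.0305]
tool_rot: [0.0, 1.0, 0.024, 0.0]
contact_force: [-0.3, -0.7, 1.8]
gripper_width: 0.574
grasp_force: 53.4
```

Request:
arm_command(
  commands=[0,-0.004,0,0,0,0,0.3,0,-0.008,0,0,0,0,0.3,0,-0.012,0,0,0,0,0.3,0,-0.016,0,0,0,0,0.3,0,-0.02,0,0,0,0,0.3,0,-0.024,0,0,0,0,0.3],
)

```text
t: 8.85
eef_pos: [0.4425, -0.2123, 0.0305]
tool_rot: [0.0, 1.0, 0.024, 0.0]
contact_force: [0.2, -2.5, 3.7]
gripper_width: 0.573
grasp_force: 53.5
```

Request:
arm_command(
  commands=[0,-0.004,0,0,0,0,0.3,0,-0.008,0,0,0,0,0.3,0,-0.012,0,0,0,0,0.3,0,-0.016,0,0,0,0,0.3,0,-0.02,0,0,0,0,0.3,0,-0.024,0,0,0,0,0.3,0,-0.028,0,0,0,0,0.3,0,-0.032,0,0,0,0,0.3],
)

```text
t: 9.65
eef_pos: [0.4408, -0.1804, 0.0305]
tool_rot: [0.0, 1.0, 0.024, 0.0]
contact_force: [0.5, -3.9, 5.0]
gripper_width: 0.571
grasp_force: 53.8
```

Request:
arm_command(
  commands=[0,-0.004,0,0,0,0,0.3,0,-0.008,0,0,0,0,0.3,0,-0.012,0,0,0,0,0.3,0,-0.016,0,0,0,0,0.3,0,-0.02,0,0,0,0,0.3,0,-0.024,0,0,0,0,0.3,0,-0.028,0,0,0,0,0.3,0,-0.03,0,0,0,0,0.3],
)

```text
t: 10.45
eef_pos: [0.4393, -0.1503, 0.0305]
tool_rot: [0.0, 1.0, 0.024, 0.0]
contact_force: [0.8, -5.5, 6.3]
gripper_width: 0.578
grasp_force: 53.9
```

Request:
arm_command(
  commands=[0,-0.002,0,0,0,0,0.3,0,-0.004,0,0,0,0,0.3,0,-0.006,0,0,0,0,0.3,0,-0.008,0,0,0,0,0.3,0,-0.009,0,0,0,0,0.3,0,-0.009,0,0,0,0,0.3],
)

```text
t: 11.05
eef_pos: [0.4388, -0.1414, 0.0305]
tool_rot: [0.0, 1.0, 0.024, 0.0]
contact_force: [0.9, -4.2, 5.9]
gripper_width: 0.571
grasp_force: 54.0
```

Request:
arm_command(
  commands=[0,-0.001,0,0,0,0,0.3,0,-0.002,0,0,0,0,0.3,0,-0.002,0,0,0,0,0.3],
)

```text
t: 11.35
eef_pos: [0.4387, -0.1395, 0.0305]
tool_rot: [0.0, 1.0, 0.024, 0.0]
contact_force: [0.1, -4.8, 5.6]
gripper_width: 0.575
grasp_force: 53.9
```

Request:
arm_command(
  commands=[0,-0.001,0,0,0,0,0.3,0,-0.001,0,0,0,0,0.3],
)

```text
t: 11.55
eef_pos: [0.4386, -0.1385, 0.0305]
tool_rot: [0.0, 1.0, 0.024, 0.0]
contact_force: [1.0, -4.9, 6.6]
gripper_width: 0.574
grasp_force: 53.9
```

Request:
arm_command(
  commands=[0,-0.001,0,0,0,0,0.3,0,-0.001,0,0,0,0,0.3],
)

```text
t: 11.75
eef_pos: [0.4386, -0.1375, 0.0305]
tool_rot: [0.0, 1.0, 0.024, 0.0]
contact_force: [-0.1, -5.0, 7.0]
gripper_width: 0.574
grasp_force: 53.9
```

Request:
arm_command(
  commands=[0,-0.001,0,0,0,0,0.3,0,-0.001,0,0,0,0,0.3],
)

```text
t: 11.95
eef_pos: [0.4386, -0.1373, 0.0305]
tool_rot: [0.001, 1.0, 0.023, 0.0]
contact_force: [-0.3, -7.2, 5.3]
gripper_width: 0.57
grasp_force: 53.7
```

Request:
arm_command(
  commands=[0,-0.001,0,0,0,0,0.3,0,-0.001,0,0,0,0,0.3],
)

```text
t: 12.15
eef_pos: [0.4385, -0.1372, 0.0305]
tool_rot: [0.001, 1.0, 0.023, 0.0]
contact_force: [-0.1, -10.0, 4.3]
gripper_width: 0.577
grasp_force: 53.6
```

```bash
python3 - <<'E'
from st import *
st()
r=read_camera("side")
a=cv2.resize(r["img"][165:265,190:290],None,fx=5,fy=5,interpolation=cv2.INTER_CUBIC)
cv2.imwrite("pics/home.png",a[:,:,::-1])
E
```

```text
t 12.15 tcp [ 0.4385 -0.1372  0.0305] xax [9.99e-01 4.55e-02 4.00e-04] z [ 5.0e-04 -1.9e-03 -1.0e+00] F [ -0.1 -10.    4.3] M [-2.19 -0.19 -0.17] w 0.577
```

View pics/home.png

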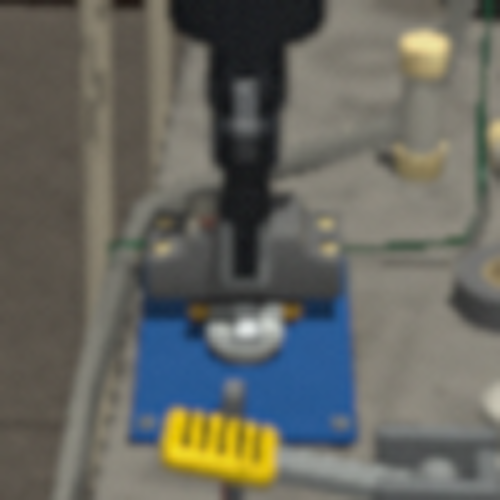

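The breaker stands hard up against the socket, at the stop position predicted from the stand. I'll ease the push and let go.

Request:
arm_command(
  commands=[0,0.0025,0,0,0,0,0.3,0,0.0025,0,0,0,0,0.3,0,0.0025,0,0,0,0,0.72,0,0.0025,0,0,0,0,0.75,0,0.0025,0,0,0,0,0.75,0,0.0025,0,0,0,0,0.75,0,0.0025,0,0,0,0,0.75],
)

```text
t: 12.9
eef_pos: [0.4384, -0.1377, 0.0301]
tool_rot: [-0.0, 1.0, 0.024, -0.0]
contact_force: [0.0, 0.6, 1.0]
gripper_width: 0.751
grasp_force: 0.0
```

Request:
arm_command(
  commands=[0,0,-0.01,0,0,0,0.75,0,0,-0.03,0,0,0,0.75,0,0,-0.06,0,0,0,0.75,0,0,-0.1,0,0,0,0.75,0,0,-0.14,0,0,0,0.75,0,0,-0.18,0,0,0,0.75,0,0,-0.18,0,0,0,0.75],
)

```text
t: 13.6
eef_pos: [0.4419, -0.1386, 0.2162]
tool_rot: [0.001, 1.0, 0.024, 0.005]
contact_force: [0.6, -0.5, 0.1]
gripper_width: 0.749
grasp_force: 0.0
```

Request:
arm_command(
  commands=[-0.001,0.04,0,0,0,0,0,-0.003,0.08,0,0,0,0,0,-0.005,0.12,0,0,0,0,0,-0.007,0.16,0,0,0,0,0,-0.009,0.2,0,0,0,0,0,-0.009,0.243,0,0,0,0,0,-0.009,0.243,0.03,0,0,0,0,-0.009,0.243,0.05,0,0,0,0],
)

```text
t: 14.4
eef_pos: [0.4401, -0.3824, 0.159]
tool_rot: [-0.0, 1.0, 0.022, -0.0]
contact_force: [-0.1, 1.4, -0.2]
gripper_width: 0.001
grasp_force: 0.0
```

```bash
python3 - <<'E'
from st import *
p,X=st()
r=read_camera("top");s=read_camera("side")
print("tcp px",proj(r,[p]),proj(s,[p]))
# predicted shoe/module front face (stand y=31..34 -> -y face 25mm lower) in both cams
a=cv2.resize(r["img"][160:240,240:340],None,fx=4,fy=4,interpolation=cv2.INTER_CUBIC)
b=cv2.resize(s["img"][160:290,190:290],None,fx=4,fy=4,interpolation=cv2.INTER_CUBIC)
im=np.zeros((520,800,3),np.uint8);im[:320,:400]=a;im[:,400:]=b
cv2.imwrite("pics/lev.png",im[:,:,::-1])
E
```

```text
t 14.4 tcp [ 0.4401 -0.3824  0.159 ] xax [ 9.99e-01  4.47e-02 -7.00e-04] z [-7.e-04  2.e-04 -1.e+00] F [-0.1  1.4 -0.2] M [ 0.07  0.02 -0.02] w 0.001
tcp px [[387.64945621 205.47790045]] [[232.93300331 219.5580335 ]]
```

View pics/lev.png

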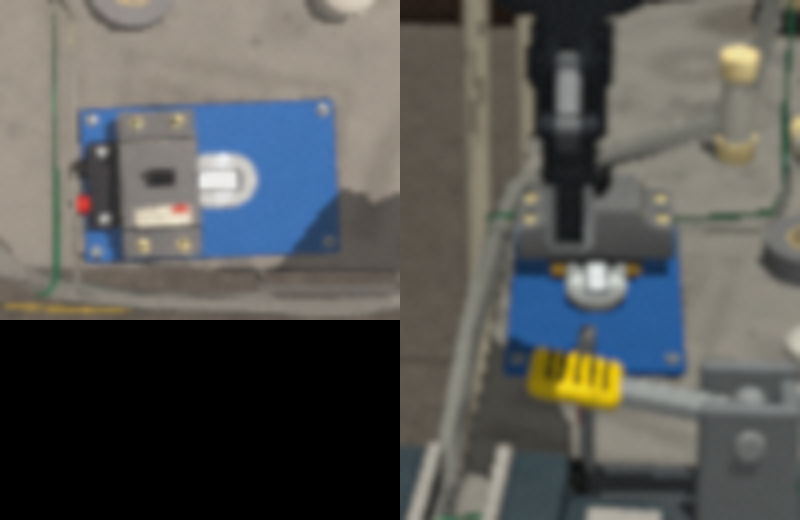

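Home confirmed: the top half shows the breaker against the socket, and the latch tongue shows as the bright strip near (220,180) in front of it. The paddle is below the shut fingers, so I press it now.

Request:
arm_command(
  commands=[0.002,-0.001,0.02,0,0,0,0,0.002,-0.001,0.04,0,0,0,0,0.002,-0.001,0.055,0,0,0,0,0.002,-0.001,0.065,0,0,0,0,0.002,-0.001,0.07,0,0,0,0,0.002,-0.001,0.07,0,0,0,0],
)

```text
t: 15.1
eef_pos: [0.443, -0.38, 0.0901]
tool_rot: [-0.0, 1.0, 0.024, -0.0]
contact_force: [-0.4, -0.6, 0.4]
gripper_width: 0.004
grasp_force: 0.0
```

Request:
arm_command(
  commands=[0,0,0.003,0,0,0,0,0,0,0.006,0,0,0,0,0,0,0.008,0,0,0,0,0,0,0.008,0,0,0,0],
)

```text
t: 15.5
eef_pos: [0.4429, -0.3805, 0.0825]
tool_rot: [0.0, 1.0, 0.024, -0.0]
contact_force: [-2.2, -1.3, 4.0]
gripper_width: 0.0
grasp_force: 1.6
```

Request:
arm_command(
  commands=[0,0,0.003,0,0,0,0,0,0,0.006,0,0,0,0,0,0,0.009,0,0,0,0,0,0,0.012,0,0,0,0,0,0,0.0145,0,0,0,0,0,0,0.0145,0,0,0,0,0,0,0.0145,0,0,0,0],
)

```text
t: 16.2
eef_pos: [0.4423, -0.3803, 0.0675]
tool_rot: [-0.0, 1.0, 0.024, -0.001]
contact_force: [-4.5, -0.8, 6.4]
gripper_width: -0.003
grasp_force: 3.2
```

```bash
python3 - <<'E'
from st import *
p,X=st()
s=read_camera("side");r=read_camera("top")
a=cv2.resize(s["img"][195:315,190:290],None,fx=4,fy=4,interpolation=cv2.INTER_CUBIC)
b=cv2.resize(r["img"][160:240,250:350],None,fx=4,fy=4,interpolation=cv2.INTER_CUBIC)
im=np.zeros((480,800,3),np.uint8);im[:,:400]=a;im[:320,400:]=b
cv2.imwrite("pics/press.png",im[:,:,::-1])
E
```

```text
t 16.2 tcp [ 0.4423 -0.3803  0.0675] xax [ 0.9989  0.047  -0.0013] z [-1.3e-03  2.0e-04 -1.0e+00] F [-4.5 -0.8  6.4] M [-0.14  1.02 -0.  ] w -0.003
```

View pics/press.png

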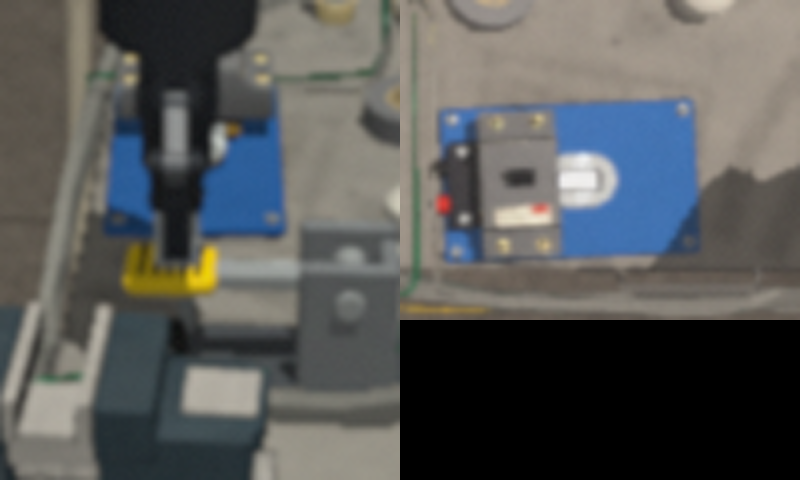

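The lever is level and takes 6.4 N with the TCP at z = 0.0675, which puts it in the middle of the green band. The breaker is still home.

```bash
python3 -c "
from station import hand_in
print(hand_in())"
```

```text
the job is handed in; nothing more can be done
None
```

The breaker was slid hard home against the socket and let go, then the lever was pressed to mid-green (level, 6.4 N) and is still held there. The job was handed in at about 16 s. The latch snap was inferred from stop position, push force and pictures, not seen directly.

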